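# Clear the laser stage and balance its shield

## Robot

A 7-joint arm with a two-finger parallel gripper is mounted at the origin on the work surface. World frame = base frame: x ahead of the robot, y to its left, z up, the work surface at z = 0. Lengths are in m, angles in rad, forces in N, time in s.
With the tool pointing down it reaches from about 0.35 to 0.9 m from the base axis. Payload 8.1 kg.
Tool frame: the origin (TCP) lies at the very end of the fingers, on their centre line; the grasp point (between the pads) lies bot.pinch_z behind it (bot.pinch_z is the distance from the TCP to the grasp point, in m); z points along the fingers, y is the line along which they close (so a half turn about z gives the same grasp; the last joint's range is limited). The gripper opens to 85 mm and grips with 20 to 120 N. Pads are 22 mm wide; open, the fingers measure 114 mm over their backs; the gripper's body (76 mm by 85 mm) begins 54 mm behind the grasp point. The pads swing forward as they close: fully open they stand 13 mm farther back than shut.
Start: joints at [1.142, 0.434, 0.025, 1.573, -0.012, 1.134, -0.075], TCP at [0.2, -0.592, 0.231] pointing down, gripper open.
Joint ranges: [-2.62, 2.62], [-0.44, 2.09], [-1.27, 1.32], [0.08, 2.57], [-1.32, 4.46], [0.12, 2], [-2.74, 2.74]. Speed limits (rad/s): [2.22, 2.22, 3.01, 3.01, 3.14, 3.14, 3.14].

## Interface

Orientations are given as a unit quaternion [x, y, z, w].
In Python, from workcell import bot, cams gives the robot as it stands. Calls block until the motion is done:
- bot.move_to(position, orientation): joint-space move of the TCP to a pose.
- bot.movel(position, feed=0.15, rotation=None, stop_force=None): straight line of the TCP; rotation=None keeps the orientation; feed is the mean speed in m/s. With stop_force (N) it stops when the force on the tool has changed by that much, and returns True; else False.
- bot.goto_joints(angles): joint-space move.
- bot.command_gripper(opening, grasp_force=None): finger opening in m; grasp_force is the grip in N (None keeps the last); returns when the fingers have stopped.
- bot.pause(seconds).
- bot.ik(position, orientation): joint angles nearest the present ones, or None.
- bot.read_state(): the state.
- cams.capture(name): name is "side" or "top"; returns (picture, depth): 480x640x3 uint8, blue, green, red; 480x640 float32, m along the optical axis (not along the pixel's ray), 0 where there is no reading.
- cams.camera_model(name): a dict with "fovy" (degrees; the focal length in pixels is half the picture's height over the tangent of half this angle, whatever the lens; pixels are square), "cx", "cy" (the principal point, pixels), "R" (3x3) and "t" (3): a world point X has camera coordinates R X + t. Camera axes: x right, y down, z forward; pixel columns grow to the right and rows downward; lengths in m; the calibration is good to about 2 mm. A picture is of the moment at which its call begins. camera_model takes no time and is no camera call.
A pose or a line that the arm cannot do raises bot.Unreachable and nothing moves.
- bot.close_job(): hands the job in; it is judged then, once.
The state is a dict: "time_s": time; "joint_pos": joint angles; "qd": joint speeds; "joint_torque": joint torques, N m; "tool_pos": TCP position; "ee_rot": TCP orientation; "ft_force": force on the tool from outside, world axes, zero at the start; "moment": the same for the moment, N m; "width": finger opening in m; "finger_force": force on a finger pad.
Only numpy, scipy, OpenCV 4.12 (cv2) and the standard library are available. Lean on these libraries where they do the work, as an engineer would, in place of code of your own. Each camera call takes 0.05 s, during which the arm holds its last target. There are 200 camera calls.

## Task

With the scraper block held in the gripper, wipe the three orange chips off the white stage plate into the blue catch tray (do not push them with the fingers), then set the scraper back flat on its blue pad and let go of it. Next take the amber laser shield by its red tab, swing it up to its upright balance point without letting it fall over the plate, and finish while still holding it there, steady and upright, so that it falls neither way. Leave the other things on the table where they are.

Things in the scene. Friction and masses are not known exactly. Their poses are not given: they have to be found in the camera images.
- stage: Fixed stage. Origin on the table, midway across the plate. Black block with white top, 160 mm (x) by 220 mm (y = -90 to +130 mm), top 36 mm above the table. Its -y edge is open to the catch tray (see tray_floor): what is pushed over it drops in. Two aluminium hinge posts, 75 mm high, at x = -82 and +82, y = 140 to 170 mm, carry the shield. Its yaw varies
- shield (a joint): Angle (rad) of the amber see-through shield, 0.22 kg, hinged along the stage's x at shield_axis. 0: leaning back on its stop, away from the plate, 30 degrees above horizontal; grows as it swings up and over towards the plate; 1.047: upright, its balance point; 2.6: fallen flat over the plate. Almost no friction: let go, it falls to either side
- shield_axis (a point): Middle of the shield's hinge line: on the stage at x = 0, y = +155 mm, 66 mm above the table. Its axes are the stage's axes; the hinge line runs along x
- shield_tab (a point): Centre of the shield's red round tab, a disc 28 mm across and 12 mm thick, flat faces square to the hinge line (pinched along the stage's x at any shield angle). In the shield's plane, 152 mm from the hinge line, 32 mm beyond the shield's 130 mm wide free edge, on a stem 12 mm thick
- scraper: Loose scraper block, 0.14 kg: black rubber foot 110 mm (its x) by 30 mm (its y) and 18 mm high, with a yellow grip rib on top, 70 mm (x) by 24 mm (y), from 18 to 61 mm above the underside. Origin: centre of the underside, z up. It starts lying on the pad, its long side roughly along the pad's
- pad: Flat blue pad fixed on the table, 170 mm (its x) by 110 mm (its y), 3 mm thick. Origin: centre of its underside, on the table. The scraper's place
- plate_top (a point): Centre of the white plate's top face, 36 mm above the table; axes as the stage's
- tray_floor (a point): Centre of the floor of the blue catch tray, 4 mm above the table; axes as the stage's. Open tray against the plate's -y end, 180 mm (x) by 120 mm (stage y = -91 to -211 mm); side walls 34 mm high, end wall 46 mm high, no wall at the plate
- chip0: Loose orange chip, 25 x 20 x 8 mm, 11 g, lying flat on the white plate within 70 mm of the stage's origin and within 50 mm of the plate's lengthwise centre line. Origin: centre of its underside
- chip1: Loose orange chip, 25 x 20 x 8 mm, 11 g, lying flat on the white plate within 70 mm of the stage's origin and within 50 mm of the plate's lengthwise centre line. Origin: centre of its underside
- chip2: Loose orange chip, 25 x 20 x 8 mm, 11 g, lying flat on the white plate within 70 mm of the stage's origin and within 50 mm of the plate's lengthwise centre line. Origin: centre of its underside
- amber_vial: Bystander: small amber glass vial, loose on the table; leave alone. Origin: centre of its underside; 28 mm across, 60 mm high, between pad and tray
- driver: Bystander: red-handled screwdriver, 160 mm long, lying on the table beyond the pad; leave alone. Origin: on its underside, near its middle
- lens_post: Bystander: steel lens post, loose on the table; leave alone. Origin: centre of its underside; 60 mm high, foot 40 mm across
- lens: Bystander: black mounted lens, loose on the table; leave alone. Origin: centre of its underside; 50 mm across, 16 mm high
- slide_box: Bystander: green slide box, loose on the table; leave alone. Origin: centre of its underside; 85 x 100 x 26 mm
- collar: Bystander: brass collar, loose on the table; leave alone. Origin: centre of its underside; 38 mm across, 14 mm high
- dish: Bystander: white dish, loose on the table; leave alone. Origin: centre of its underside; 70 mm across, 16 mm high
Things that resemble listed ones, but are neither listed nor needed, are in the scene too. Several things have the shape of the pad; the one meant has the colours described above.

How it is judged:
On the way, in this order (a step that is already met when the one before it is completed fails the run):
1. the scraper is lifted off its pad in the gripper (z of scraper in the frame of pad above 0.02 m and contact force between the fingers and scraper above 0.5 N), for 0.2 s.
2. all three chips lie in the catch tray (x of chip0 in the frame of stage between -0.088 and 0.088 m and y of chip0 in the frame of stage between -0.21 and -0.09 m and z of each of chip0, chip1, chip2 in the frame of stage below 0.03 m and x of chip1 in the frame of stage between -0.088 and 0.088 m and y of chip1 in the frame of stage between -0.21 and -0.09 m and x of chip2 in the frame of stage between -0.088 and 0.088 m and y of chip2 in the frame of stage between -0.21 and -0.09 m), for 0.2 s.
3. the scraper lies flat on its pad again, let go (x of scraper in the frame of pad between -0.06 and 0.06 m and y of scraper in the frame of pad between -0.05 and 0.05 m and z of scraper in the frame of pad between -0.003 and 0.008 m and angle between scraper's own z axis and vertical below 0.1 rad and contact force between the fingers and scraper below 0.2 N and linear speed of scraper below 0.03 m/s), for 0.2 s.
4. the shield is held still at its upright balance point (value of joint shield between 0.967 and 1.127 rad and velocity of joint shield between -0.1 and 0.1 rad/s and contact force between the fingers and shield above 0.5 N and contact force between scraper and shield below 0.2 N), for 0.5 s.
At the end, for the whole second after the job is handed in: Shield touched by the fingers (over 0.5 N), within 0.08 rad of upright and turning under 0.1 rad/s; scraper flat (0.1 rad) and at rest on its pad, centre within 60 mm (pad x) and 50 mm (pad y) of the pad's centre, let go, clear of the shield; all chips in the tray below plate level (all of step 2 and all of step 3 and all of step 4); the arm keeps its last pose, push and grip.
It fails at once if the fingers or arm push a chip (contact force between any of the fingers, the arm and chip0 above 0.3 N or contact force between any of the fingers, the arm and chip1 above 0.3 N or contact force between any of the fingers, the arm and chip2 above 0.3 N).
It fails at once if the shield falls over the plate (more than 0.5 rad past upright) (value of joint shield above 1.547 rad).
It fails at once if another thing on the table is moved by more than 30 mm (distance of any of amber_vial, driver, lens_post, lens, slide_box, collar, dish from where it was at the start of the episode above 0.03 m).
It also fails if it takes over 72 s, if anything falls off the work surface, if the arm or the gripper's body presses on something with over 40 N, if the wrist force passes 120 N, or if a joint passes its speed limit or range.

## Working session

There is one attempt and no reset: what is moved stays moved. The work goes in short steps, each a Python script; the robot and the scene stay as the last script left them, time stands still between calls to the robot, and variables do not carry over. Pictures are saved under pics/ and viewed, at most 10 in all, crops included, and the job is handed in when it is done.

```bash
ls; mkdir -p pics; python3 - <<'E'
from workcell import bot,cams
import cv2,numpy as np
for n in("top","side"):
    p,d=cams.capture(n); cv2.imwrite(f"pics/{n}0.png",p); np.save(f"pics/{n}0.npy",d)
    print(n,cams.camera_model(n),d.min(),d.max())
print(bot.pinch_z,bot.read_state())
E
```

```text
pics
top {'fovy': 54.195538500952885, 'cx': 322.0716102431799, 'cy': 239.60011327619728, 'R': array([[ 0.05210049, -0.99863183, -0.00447234],
       [-0.978257  , -0.05013623, -0.20124512],
       [ 0.20074556,  0.01486007, -0.9795307 ]]), 't': array([-0.07919382,  0.55009078,  1.07722819])} 0.0 1.7353672
side {'fovy': 43.834366305324416, 'cx': 321.34571920729735, 'cy': 245.48584222635927, 'R': array([[-0.90116542, -0.43347196,  0.00171409],
       [-0.24098629,  0.49770308, -0.83319701],
       [ 0.36031443, -0.75126141, -0.5529736 ]]), 't': array([0.44598466, 0.25369892, 1.33211659])} 0.0 3.7339127
0.0187 {'time_s': 0.1, 'joint_pos': array([ 1.14239757,  0.43516146,  0.02498121,  1.57396809, -0.01160085,
        1.13400788, -0.0751186 ]), 'qd': array([ 0.00070234, -0.00285172,  0.00030401, -0.00348912, -0.00104936,
        0.00014253, -0.00098004]), 'joint_torque': array([ 5.01061964e-03, -6.71758604e+01,  1.02943428e+00, -3.16904569e+01,
        1.59348676e-02,  7.31056673e-03, -7.98690598e-05]), 'tool_pos': array([ 0.19984913, -0.59172662,  0.23061418]), 'ee_rot': array([ 9.86768662e-01,  1.62133023e-01, -1.77258294e-04, -6.77052276e-04]), 'ft_force': array([-0.75041826,  0.4526147 , -0.54848357]), 'moment': array([ 0.02429986, -0.01716435, -0.00890834]), 'finger_force': 0.0, 'width': 0.08529935171727755}
```

View pics/top0.png

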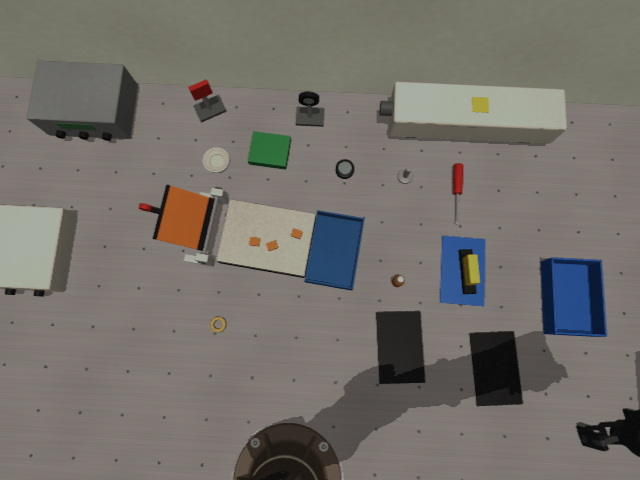

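View pics/side0.png

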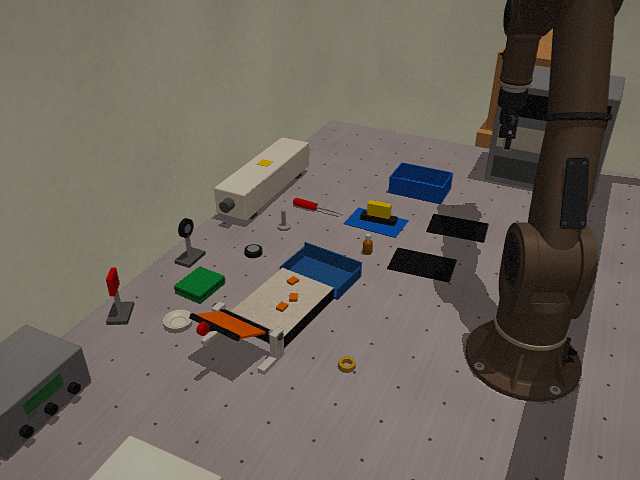

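The top view shows these candidates:
- **Pads:** blue pad at (463,270), black look-alikes at (400,347) and (496,368). The blue one fits, and the scraper lies on it at (470,270).
- **Trays:** the one at (335,250) is against the plate. The one at (574,297) is a decoy.
- **Red tab:** (146,208), on the amber shield's stem. The red card at (201,90) is a separate stand.
- **Chips:** (254,241), (272,245) and (296,233).

I'll measure these and make one enlarged crop.

```bash
cat > h.py <<'E'
from workcell import bot,cams
import cv2,numpy as np
from scipy.spatial.transform import Rotation as Ro
def ray(n,uv,z):
    m=cams.camera_model(n); f=240/np.tan(np.radians(m["fovy"]/2)); R,t=m["R"],m["t"]
    uv=np.atleast_2d(np.asarray(uv,float))
    d=np.c_[(uv[:,0]-m["cx"])/f,(uv[:,1]-m["cy"])/f,np.ones(len(uv))]@R
    c=-R.T@t
    return c+d*((z-c[2])/d[:,2])[:,None]
def blob(p,lo,hi,box,k=1):
    "largest k contours in hsv range inside box (x0,y0,x1,y1)"
    x0,y0,x1,y1=box
    m=cv2.inRange(cv2.cvtColor(p,cv2.COLOR_BGR2HSV),lo,hi); q=np.zeros_like(m); q[y0:y1,x0:x1]=m[y0:y1,x0:x1]
    c,_=cv2.findContours(q,cv2.RETR_EXTERNAL,cv2.CHAIN_APPROX_NONE)
    return sorted(c,key=cv2.contourArea,reverse=True)[:k]
def rect(n,c,z):
    "min area rect in world of contour at height z: centre, (long,short), yaw of long side"
    w=ray(n,c[:,0],z)[:,:2].astype(np.float32)
    b=cv2.boxPoints(cv2.minAreaRect(w*1000))/1000
    e=[b[1]-b[0],b[2]-b[1]]; e.sort(key=np.linalg.norm); l=e[1]
    a=np.arctan2(l[1],l[0])%np.pi
    return b.mean(0).round(4),np.linalg.norm(e[1]).round(4),np.linalg.norm(e[0]).round(4),a.round(4)
def down(yaw):
    "tool down with finger closing axis at world angle yaw"
    yv=np.array([np.cos(yaw),np.sin(yaw),0]); z=np.array([0,0,-1.]); 
    return Ro.from_matrix(np.c_[np.cross(yv,z),yv,z]).as_quat()
E
python3 - <<'E'
from h import *
p={n:cv2.imread(f"pics/{n}0.png") for n in("top","side")}
t=p["top"]
for nm,lo,hi,box,k,z in [("plate",(0,0,150),(40,70,255),(213,195,320,285),1,.036),("pad",(105,150,60),(120,255,255),(430,230,495,310),1,.003),
  ("tray",(95,80,30),(125,255,255),(300,205,370,295),1,.034),("chip",(5,150,120),(18,255,255),(225,215,310,260),3,.044),
  ("rib",(20,120,100),(35,255,255),(430,230,495,310),1,.064),("foot",(0,0,0),(180,255,40),(450,240,490,300),1,.021),("tab",(0,120,60),(4,255,255),(130,190,155,225),1,.142),("shield",(4,150,80),(18,255,255),(150,180,215,255),1,.115)]:
    for c in blob(t,lo,hi,box,k): print(nm,rect("top",c,z),cv2.boundingRect(c),cv2.contourArea(c))
for nm,lo,hi,box,k,z in [("pad",(105,150,60),(120,255,255),(340,200,415,240),1,.003),("chip",(5,150,120),(18,255,255),(270,270,305,315),3,.044),("rib",(20,120,100),(35,255,255),(360,195,400,225),1,.064)]:
    for c in blob(p["side"],lo,hi,box,k): print("side",nm,rect("side",c,z),cv2.boundingRect(c))
a=cv2.resize(t[175:315,130:310],(800,600),interpolation=cv2.INTER_CUBIC)[:, :]
b=cv2.resize(t[225:315,430:520],(400,400),interpolation=cv2.INTER_CUBIC)
o=np.zeros((600,800,3),np.uint8); o[:400,400:]=b
a=cv2.resize(t[170:300,130:230],(400,520),interpolation=cv2.INTER_CUBIC); o[:520,:400]=a
cv2.imwrite("pics/crop.png",o)
E
```

```text
plate (array([0.5582, 0.0889], dtype=float32), np.float32(0.2162), np.float32(0.1562), np.float32(1.4485)) (217, 200, 98, 75) 5280.5
pad (array([ 0.5047, -0.4034], dtype=float32), np.float32(0.1677), np.float32(0.1069), np.float32(3.1082)) (440, 236, 45, 70) 2757.5
tray (array([ 0.5355, -0.0813], dtype=float32), np.float32(0.1825), np.float32(0.1195), np.float32(3.0197)) (304, 210, 60, 80) 3429.5
chip (array([0.5432, 0.1151], dtype=float32), np.float32(0.0227), np.float32(0.0191), np.float32(1.4594)) (249, 237, 11, 9) 57.5
chip (array([0.5682, 0.0138], dtype=float32), np.float32(0.0225), np.float32(0.0189), np.float32(1.2939)) (291, 229, 11, 10) 56.0
chip (array([0.5356, 0.0712], dtype=float32), np.float32(0.0229), np.float32(0.0181), np.float32(1.952)) (267, 241, 11, 10) 55.5
rib (array([ 0.5006, -0.4106], dtype=float32), np.float32(0.0695), np.float32(0.023), np.float32(0.0886)) (467, 254, 13, 30) 246.5
foot (array([ 0.4994, -0.409 ], dtype=float32), np.float32(0.1072), np.float32(0.031), np.float32(0.0891)) (459, 250, 17, 44) 197.0
tab (array([0.5909, 0.3525], dtype=float32), np.f
[... 159 characters left out ...]
0981), np.float32(3.0162)) (156, 186, 53, 63) 2176.5
side pad (array([ 0.5053, -0.4051], dtype=float32), np.float32(0.1689), np.float32(0.1114), np.float32(3.0873)) (344, 208, 64, 30)
side chip (array([0.546 , 0.1135], dtype=float32), np.float32(0.0247), np.float32(0.0185), np.float32(1.4891)) (276, 302, 12, 8)
side chip (array([0.5372, 0.0704], dtype=float32), np.float32(0.0234), np.float32(0.0193), np.float32(2.0213)) (289, 293, 9, 7)
side chip (array([0.5707, 0.0118], dtype=float32), np.float32(0.0238), np.float32(0.0201), np.float32(1.3143)) (287, 276, 12, 8)
side rib (array([ 0.4918, -0.3829], dtype=float32), np.float32(0.0993), np.float32(0.0714), np.float32(1.8608)) (367, 200, 25, 19)
```

View pics/crop.png

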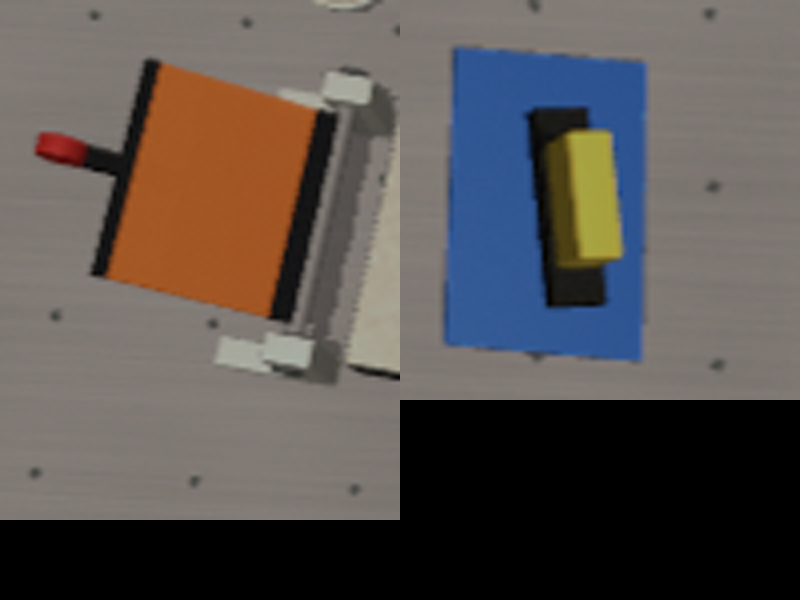

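The crop confirms both targets: the red disc on the shield's stem at crop (60,148), and the yellow-ribbed scraper on the blue pad. The measurements agree with the given sizes, and the predicted tab position is within 2 mm of the measured one. Next I'll grasp and lift the scraper.

```bash
cat >> h.py <<'E'
YAW=-.122; O=np.array([.557,.0685]); 
X=np.array([np.cos(YAW),np.sin(YAW)]); Y=np.array([-X[1],X[0]])
def st(x,y,z): return np.r_[O+x*X+y*Y,z]
def tab(a): # tab centre at shield angle a
    e=a+np.pi/6; return st(0,.155+.152*np.cos(e),.066+.152*np.sin(e))
SC=np.array([.5005,-.4103]); SY=.089; QS=down(SY-np.pi/2); QW=down(YAW-np.pi/2); PZ=bot.pinch_z
def log(m=""): s=bot.read_state(); print(m,round(s["time_s"],2),s["tool_pos"].round(4),s["ft_force"].round(1),round(s["width"],4),round(s["finger_force"],1))
E
python3 - <<'E'
from h import *
for q in (down(YAW),down(YAW+np.pi)):
    print([None if (j:=bot.ik(tab(a)-[0,0,PZ],q)) is None else j.round(2) for a in(0,1.047)])
for y in(.088,-.1): print(bot.ik(st(0,y,.06),QW))
bot.command_gripper(.06,40)
bot.move_to([*SC,.13],QS); log()
bot.movel([*SC,.027],.1); log()
bot.command_gripper(0.01,60); log("grip")
bot.movel([*SC,.2],.15); log("lift")
p,d=cams.capture("side"); cv2.imwrite("pics/s1.png",p[100:300,280:480]); 
E
```

```text
[array([-0.05,  0.87, -1.05,  1.46,  0.77,  1.26, -1.31]), array([ 0.19,  0.67, -1.05,  1.58,  0.6 ,  1.25, -1.08])]
[array([-0.04,  0.88, -1.07,  1.46,  0.79,  1.27,  1.83]), array([ 0.2 ,  0.68, -1.07,  1.58,  0.62,  1.26,  2.05])]
[-0.09581364  0.59974602 -0.37746846  1.81500989  0.29932734  0.78310916
 -2.3202293 ]
[ 0.09955846  0.52296548 -0.19277911  1.9345498   0.14950731  0.69764722
 -1.87569408]
 1.84 [ 0.4993 -0.412   0.1304] [ 0.4 -0.2  0.2] 0.06 0.0
 3.02 [ 0.501  -0.4106  0.0277] [0.6 1.  0.8] 0.0597 0.0
grip 3.44 [ 0.5009 -0.4106  0.0277] [-0.6 -0.4  4.6] 0.0235 59.5
lift 4.74 [ 0.5    -0.4099  0.1989] [-0.3  0.  -0.9] 0.0231 58.8
```

View pics/s1.png

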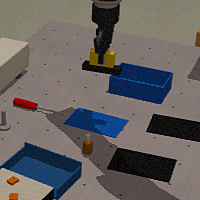

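The scraper is held level above the pad at crop (102,65). Now the wipe, with about 1.5 mm clearance.

```bash
python3 - <<'E'
from h import *
bot.move_to(st(0,.088,.2),QW); log()
bot.movel(st(0,.088,.0622),.1,stop_force=15); log("down")
bot.movel(st(0,-.102,.0622),.06,stop_force=25); log("swept")
p,d=cams.capture("side"); cv2.imwrite("pics/s2a.png",p)
bot.movel(st(0,-.102,.2),.15); log()
bot.pause(.2)
p,d=cams.capture("side"); t,_=cams.capture("top")
cv2.imwrite("pics/s2.png",cv2.resize(p[220:320,250:380],(780,600)))
E
```

```text
6.84 [0.5682 0.1544 0.1999] [-0.5  0.9 -1.3] 0.0234 58.7
down 8.37 [0.5682 0.156  0.0629] [ 0.4 -0.4 -1. ] 0.0235 58.7
swept 11.68 [ 0.5446 -0.0326  0.0622] [-0.2  0.2 -1.6] 0.0233 58.8
 12.8 [ 0.544  -0.0328  0.1991] [ 0.5 -0.1 -1.7] 0.0235 58.8
```

View pics/s2.png

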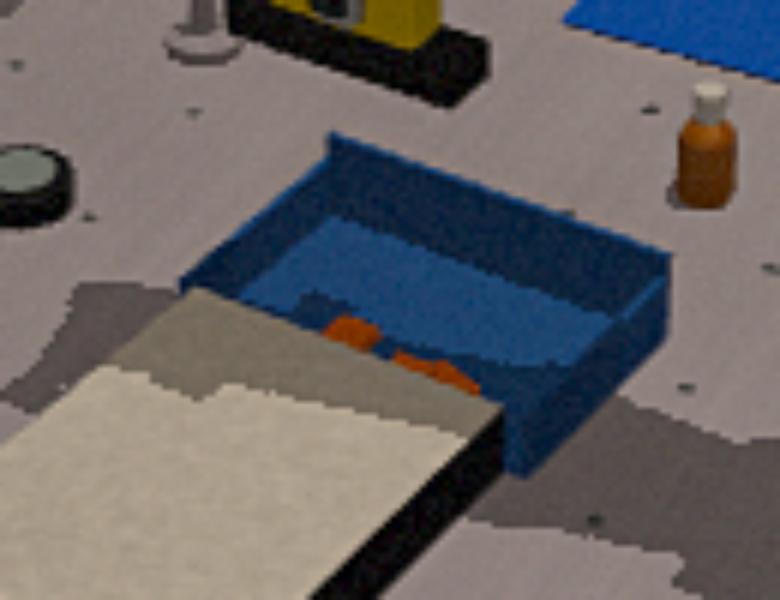

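The plate is clear, and orange chips show in the tray at crop (352,332) and (440,370). I'll move over the pad and check the tray from the top before setting the scraper down.

```bash
python3 - <<'E'
from h import *
bot.move_to([*SC,.13],QS); log()
t,d=cams.capture("top"); cv2.imwrite("pics/t3.png",cv2.resize(t[195:300,300:380],(457,600),interpolation=cv2.INTER_CUBIC))
for c in blob(t,(3,130,60),(18,255,255),(215,195,370,295),5):
    w=rect("top",c,.012); v=w[0]-O
    M=np.zeros(d.shape,np.uint8); cv2.drawContours(M,[c],-1,1,-1); m=cams.camera_model("top")
    f=240/np.tan(np.radians(m["fovy"]/2)); vv,uu=np.nonzero(M); z=d[vv,uu]
    P=(np.c_[(uu-m["cx"])/f*z,(vv-m["cy"])/f*z,z]-m["t"])@m["R"]
    print(cv2.contourArea(c),w,"stage",v@X,v@Y,"z",P[:,2].min().round(4),P[:,2].max().round(4),np.median(P[:,2]).round(4))
E
```

```text
14.54 [ 0.5018 -0.4086  0.1303] [ 0.1  0.  -1.1] 0.0232 58.8
121.5 (array([ 0.5174, -0.0375], dtype=float32), np.float32(0.0437), np.float32(0.0274), np.float32(0.7573)) stage -0.0264056919576553 -0.11003134854888844 z 0.0006 1.1655 0.0127
58.0 (array([ 0.5624, -0.056 ], dtype=float32), np.float32(0.0227), np.float32(0.0202), np.float32(1.4538)) stage 0.02051119594473088 -0.12291745641733642 z -0.0001 0.0156 0.0101
```

View pics/t3.png

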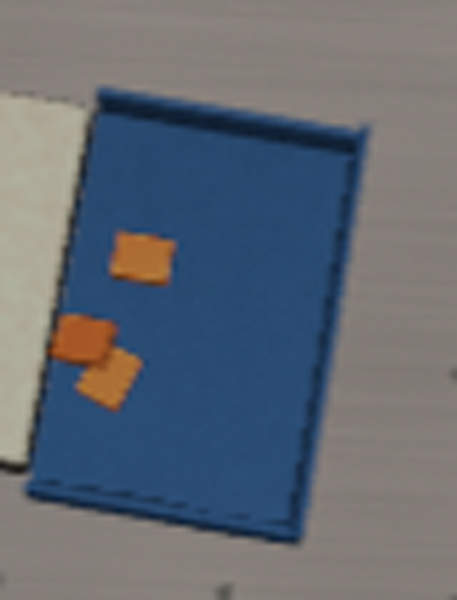

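All three chips lie beyond the plate edge inside the tray, at crop (143,258), (108,378) and (85,338), the last one leaning on its neighbour. I'll place the scraper, check that leaning chip's height, then go to the tab.

```bash
python3 - <<'E'
from h import *
PC=np.array([.5048,-.404]) # towards pad centre
bot.movel([*PC,.045],.1); 
print(bot.movel([*PC,.0265],.03,stop_force=4)); log("placed")
bot.command_gripper(.06); log("open")
bot.movel([*PC,.15],.12)
t,d=cams.capture("top"); m=cams.camera_model("top"); f=240/np.tan(np.radians(m["fovy"]/2))
vv,uu=[a.ravel() for a in np.mgrid[252:257,312:319]]; z=d[vv,uu]
P=(np.c_[(uu-m["cx"])/f*z,(vv-m["cy"])/f*z,z]-m["t"])@m["R"]
print((P[:,2]*1000).round().reshape(5,7)); print(((P[:,:2]-O)@Y*1000).round().reshape(5,7))
c=blob(t,(20,120,100),(35,255,255),(430,230,495,310),1)
if c: print("rib",rect("top",c[0],.064))
s,_=cams.capture("side"); cv2.imwrite("pics/s4.png",cv2.resize(s[170:290,300:430],(650,600)))
E
```

```text
True
placed 16.16 [ 0.5046 -0.4039  0.0276] [-0.5  0.8  5.6] 0.0231 59.7
open 16.6 [ 0.5039 -0.4035  0.0269] [ 0.6  0.5 -0.2] 0.0602 0.0
[[  14.   11.   15.   16.   14.   18.   16.]
 [  11.   17.   17.   12.   16.   19.   18.]
 [  13.   16.   13.   16.   18.   19.   21.]
 [1166.   15.   17.   19.   16.   22.   21.]
 [  10.   14.   18.   19.   16.   19.   19.]]
[[ -98. -100. -103. -105. -108. -110. -113.]
 [ -98. -101. -103. -106. -108. -111. -113.]
 [ -99. -101. -104. -106. -109. -111. -114.]
 [-163. -102. -104. -107. -109. -112. -114.]
 [ -99. -102. -105. -107. -110. -112. -115.]]
rib (array([ 0.4881, -0.4024], dtype=float32), np.float32(0.0414), np.float32(0.0212), np.float32(3.1326))
```

View pics/s4.png

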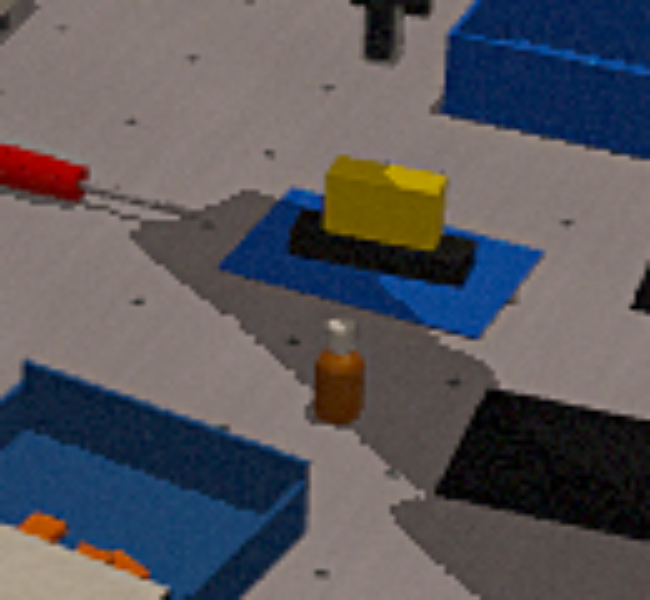

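The scraper lies flat on the blue pad at crop (385,225), and the leaning chip tops out near 20 mm, so everything is below plate level. Next, the shield tab.

```bash
python3 - <<'E'
from h import *
bot.movel(bot.read_state()["tool_pos"]+[0,0,.15],.2)
Q=down(YAW); T=tab(0)
bot.move_to(T+[0,0,.1],Q); log("above")
print(bot.movel(T-[0,0,PZ],.08,stop_force=6)); log("at")
bot.command_gripper(0.0,30); log("grip")
for i,a in enumerate(np.linspace(0,1.047,13)[1:]):
    bot.movel(tab(a)-[0,0,PZ],.08); log(f"{a:.2f}")
    s=bot.read_state()
    if np.linalg.norm(s["ft_force"])>25 or not .009<s["width"]<.016: print("stop"); break
s,_=cams.capture("side"); cv2.imwrite("pics/s5.png",cv2.resize(s[170:370,150:390],(720,600)))
E
```

```text
above 21.47 [0.5927 0.3518 0.242 ] [-1.  -0.5  0.9] 0.0604 0.0
False
at 23.1 [0.5921 0.3533 0.1239] [ 0.1 -0.9  0.4] 0.0601 0.0
grip 23.59 [0.5918 0.353  0.1235] [-0.8  0.   2.4] 0.0113 34.0
0.09 23.91 [0.5909 0.3458 0.1347] [-0.3  0.   0.3] 0.0115 33.7
0.17 24.23 [0.5899 0.3377 0.1451] [-1.1 -0.6  0.9] 0.0121 33.4
0.26 24.54 [0.5888 0.3288 0.1548] [-1.4 -0.1  0.2] 0.0115 33.1
0.35 24.86 [0.5876 0.319  0.1639] [-2.1  0.   0.2] 0.0113 32.9
0.44 25.18 [0.5864 0.3086 0.172 ] [-1.5 -0.3 -1. ] 0.0115 32.6
0.52 25.49 [0.585  0.2974 0.1791] [-1.9 -0.5  0. ] 0.011 32.5
0.61 25.81 [0.5835 0.2857 0.1854] [-1.3 -0.7  0. ] 0.0115 32.4
0.70 26.12 [0.5821 0.2737 0.1904] [-1.8  0.6  1.5] 0.0117 32.5
0.79 26.44 [0.5806 0.2611 0.1944] [-3.   1.4  2.3] 0.0114 32.7
0.87 26.76 [0.579  0.2481 0.1973] [-2.4  1.2  3.6] 0.0112 32.9
0.96 27.07 [0.5774 0.2349 0.199 ] [-3.3  0.7  4.7] 0.0113 33.3
1.05 27.39 [0.5757 0.2212 0.1994] [-3.7  0.6  5.9] 0.0116 33.7
```

View pics/s5.png

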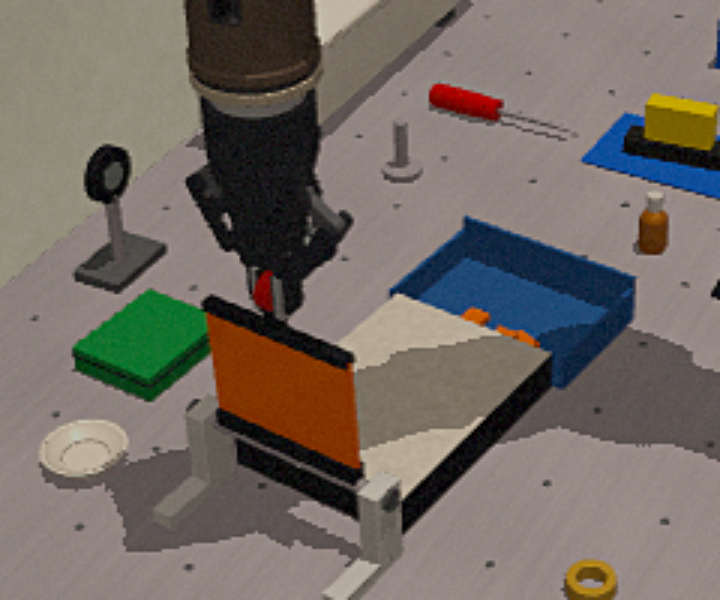

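The shield is upright, with the tab pinched at crop (265,290) and chips, scraper and bystanders undisturbed. I'll cross-check the angle with a depth plane fit, then hand in if it is good.

```bash
python3 - <<'E'
from h import *
s,d=cams.capture("side"); m=cams.camera_model("side"); f=240/np.tan(np.radians(m["fovy"]/2))
c=blob(s,(3,130,60),(18,255,255),(210,265,280,335),1)[0]
M=np.zeros(d.shape,np.uint8); cv2.drawContours(M,[c],-1,1,-1); M=cv2.erode(M,np.ones((5,5),np.uint8)); vv,uu=np.nonzero(M); z=d[vv,uu]
P=(np.c_[(uu-m["cx"])/f*z,(vv-m["cy"])/f*z,z]-m["t"])@m["R"]
y=(P[:,:2]-O)@Y; zz=P[:,2]; k=(abs(y-.155)<.04)
for _ in range(3):
    A=np.polyfit(zz[k],y[k],1); k=abs(y-np.polyval(A,zz))<.006
ang=1.047-np.arctan(A[0]); print(k.sum(),len(k),"angle",ang,"y at hinge",np.polyval(A,.066),"y at tab",np.polyval(A,.218),zz[k].min(),zz[k].max())
bot.pause(.6); log()
if abs(ang-1.047)<.04: print(bot.close_job())
E
```

```text
1087 1089 angle 1.0146118316650332 y at hinge 0.15565965634133566 y at tab 0.16058438004965506 0.09190692688332085 0.1719147705345843
 28.09 [0.5757 0.2214 0.1994] [-4.   0.4  5.4] 0.0116 33.8
the job is handed in; nothing more can be done
None
```

I wiped all three chips into the tray, set the scraper back flat on its blue pad, and handed the job in with the shield held upright (about 1.01 to 1.05 rad against the 1.047 target) at about 28 s; the judge's verdict was not shown.

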